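Put the rock-tumbling kit back in its cut-out holders

ROBOT

A 7-joint arm with a two-finger parallel gripper is mounted at the origin on the work surface. World frame = base frame: x ahead of the robot, y to its left, z up, the work surface at z = 0. Lengths are in m, angles in rad, forces in N, time in s.
With the tool pointing down it reaches from about 0.425 to 0.925 m from the base axis. Payload 6.8 kg.
Tool frame: the origin (TCP) lies between the finger pads; the fingertips stand r.tcp_to_tips ahead of it and the grasp point (between the pads) lies 3 mm ahead of it (r.tcp_to_tips is the distance from the TCP to the fingertips, in m); z points along the fingers, y is the line along which they close (so a half turn about z gives the same grasp; the last joint's range is limited). The gripper opens to 85 mm and grips with 20 to 120 N. Pads are 22 mm wide; open, the fingers measure 114 mm over their backs; the gripper's body (76 mm by 85 mm) begins 54 mm behind the grasp point. The pads swing forward as they close: fully open they stand 13 mm farther back than shut.
Start: joints at [1.026, 0.477, 0.022, 1.555, -0.011, 1.109, -0.083], TCP at [0.286, -0.612, 0.253] pointing down, gripper open.
Joint ranges: [-2.96, 2.96], [-0.34, 2.1], [-1.41, 1.46], [0.24, 2.44], [-1.37, 4.51], [0.17, 1.92], [-2.96, 2.96]. Speed limits (rad/s): [2.39, 2.39, 3.14, 3.14, 3.14, 3.14, 3.14].

INTERFACE

Orientations are given as a rotation vector (axis times angle).
In Python, from bench import r gives the robot as it stands. The module is installed in compiled form; this text tells all that it offers.
- The arm moves only by the tool step_arm, never from a script. Its argument "moves" is a list of rows, each an object of numbers: "rx", "ry", "rz": the turn, a rotation vector about the tool's x, y, z in degrees; "dx", "dy", "dz": the shift along the tool's x, y, z in mm; "gripper": the opening, from -1 (shut) to 1 (fully open). In form: [{"rx": .., "ry": .., "rz": .., "dx": .., "dy": .., "dz": .., "gripper": ..}, ...]. A call has 1 to 20 rows; each row shifts and turns the commanded pose from where the row before left it, along the tool's axes as they then stand; what a row does not reach is not made up. A row lasts 1/8 s, in which the tool goes at most 62.5 mm and 10.7 degrees, less where a joint would pass 70% of its speed; a pose out of reach is approached as far as the arm can. A call is refused whole if a number of a shift passes 62.5 or a number of a turn 10.7, either way. A call with a gripper value outside its range is refused whole. The fingers move at their own pace and stop on an object; "grip_force" is the grip in N (left out, the last holds). Time passes only in rows, so rows that do not move let the fingers close. It gives the time, the measured TCP pose, the force, the opening and the grip force at its end, in the units of the state.
- r.get_obs(): the state, without advancing time (a new reading comes with each control period).
- r.grab_frame(name): name is "scene" or "top" or "wrist"; returns the picture (384x512x3 uint8, blue, green, red); there is no depth.
- r.camera_info(name): a dict with "mtx" (3x3 intrinsics, pixels), "rvec" (rotation vector, rad) and "tvec" (3), from world to camera coordinates, as OpenCV has them. Camera axes: x right, y down, z forward; pixel columns grow to the right and rows downward; lengths in m; the calibration is good to about 2 mm. A picture is of the moment at which its call begins: read the wrist's pose just before it. camera_info takes no time and is no camera call; for the wrist camera it gives the pose at the moment of the call.
- r.hand_in(): hands the job in; it is judged then, once.
The state is a dict: "clock": time; "joints": joint angles; "qvel": joint speeds; "tau": joint torques, N m; "tcp_pos": TCP position; "orientation": TCP orientation; "contact_force": force on the tool from outside, world axes, zero at the start; "moment": the same for the moment, N m; "grip_width": finger opening in m; "gripper_force": force on a finger pad.
Only numpy, scipy, OpenCV 4.12 (cv2) and the standard library are available. Lean on these libraries where they do the work, as an engineer would, in place of code of your own. Each camera call takes 0.05 s, during which the arm holds its last target. There are 200 camera calls.

TASK

Put the tumbling kit away: set the blue rubber barrel, the brown jar of tiger eye, the steel magnet bar and the green-lidded tin each down in the cedar holder whose cut-out is made for its shape and size, so that each sits flat on the felt inside its recess. Keep the barrel and the jar upright, set things down rather than dropping them, and leave the lump of amethyst where it lies.

Things in the scene. Friction and masses are not known exactly. Their poses are not given: they have to be found in the camera images.
- barrel_c (a point): Blue rubber tumbler barrel standing upright: body 96 mm diameter and 82 mm high, a steel lid 84 mm wide and 10 mm thick on it, and on the lid a round black knob 40 mm diameter and 28 mm high to hold it by; 120 mm high in all, about 0.6 kg. Point: on its axis, half-way up (60 mm above its underside; the knob's middle is 46 mm above this point, its foot 32 mm above). z is its axis, up.
- jar_c (a point): Brown glass jar of tiger eye standing upright, 62 mm diameter, 95 mm high with its brass lid (58 mm diameter, top 18 mm; the straight glass is 70 mm high), about 0.35 kg. Point: on its axis, half-way up (47.5 mm above its underside). z is its axis, up.
- bar_c (a point): Steel magnet bar lying flat, 130 x 22 mm and 24 mm high, one end painted red, about 0.5 kg. Point: its centre, 12 mm above its underside. x runs along the bar (towards the red end), y across its 22 mm width, z up. Either end may go either way in its holder.
- tin_c (a point): Flat hinged tin with a green lid and bare metal sides, 92 x 62 mm and 42 mm high, about 0.22 kg. Point: its centre, 21 mm above its underside. x along the 92 mm side, y along the 62 mm side, z up. Either end may go either way in its holder.
- nest_barrel: The barrel's holder: square board 132 x 132 mm with a round recess 112 mm in diameter. A cedar board 16 mm thick lying fixed on the bench, with a recess 6 mm deep lined in dark green felt, the recess floor 10 mm above the bench.  Origin: centre of the board's underside, on the bench, straight below the middle of the recess; z up.
- nest_jar: The jar's holder: square board 98 x 98 mm with a round recess 78 mm in diameter. A cedar board 16 mm thick lying fixed on the bench, with a recess 6 mm deep lined in dark green felt, the recess floor 10 mm above the bench.  Origin: centre of the board's underside, on the bench, straight below the middle of the recess; z up.
- nest_bar: The magnet bar's holder: long board 168 x 60 mm with a narrow recess 146 x 38 mm. A cedar board 16 mm thick lying fixed on the bench, with a recess 6 mm deep lined in dark green felt, the recess floor 10 mm above the bench.  Origin: centre of the board's underside, on the bench, straight below the middle of the recess; z up, x along the length of the recess.
- nest_tin: The tin's holder: board 130 x 100 mm with an oblong recess 108 x 78 mm. A cedar board 16 mm thick lying fixed on the bench, with a recess 6 mm deep lined in dark green felt, the recess floor 10 mm above the bench.  Origin: centre of the board's underside, on the bench, straight below the middle of the recess; z up, x along the 108 mm length of the recess.
- amethyst_c (a point): A loose lump of purple amethyst, about 52 mm across and 35 mm high, lying between the things and the holders; to be left alone. Point: its centre, 17 mm above the bench.
Mind the look-alikes: they are no part of the job. What is shaped like the nest_tin but purple is not meant.

How it is judged:
At the end, for the whole second after the job is handed in: Each of the four things is released and at rest in its own holder: centre within 12 mm of the recess centre (seen from above), resting on the recess floor (height within 3.5 mm), upright or flat within 0.08 rad, and the bar and the tin along their recesses within 0.25 rad (either way round) (horizontal distance between barrel_c and nest_barrel below 0.012 m and z of barrel_c in the frame of nest_barrel between 0.0665 and 0.0735 m and angle between each of barrel_c, jar_c, bar_c, tin_c's own z axis and vertical below 0.08 rad and linear speed of each of barrel, jar, bar, tin below 0.02 m/s and angular speed of each of barrel, jar, bar, tin below 0.2 rad/s and horizontal distance between jar_c and nest_jar below 0.012 m and z of jar_c in the frame of nest_jar between 0.054 and 0.061 m and horizontal distance between bar_c and nest_bar below 0.012 m and z of bar_c in the frame of nest_bar between 0.0185 and 0.0255 m and angle between the x axis of bar_c and the x axis of nest_bar, either way round below 0.25 rad and horizontal distance between tin_c and nest_tin below 0.012 m and z of tin_c in the frame of nest_tin between 0.0275 and 0.0345 m and angle between the x axis of tin_c and the x axis of nest_tin, either way round below 0.25 rad); the robot touches nothing.
It fails at once if one of the four things is dropped (falls, clear of the fingers, faster than 0.6 m/s) ((linear speed of barrel above 0.6 m/s and contact force between the fingers and barrel below 0.1 N) or (linear speed of jar above 0.6 m/s and contact force between the fingers and jar below 0.1 N) or (linear speed of bar above 0.6 m/s and contact force between the fingers and bar below 0.1 N) or (linear speed of tin above 0.6 m/s and contact force between the fingers and tin below 0.1 N)).
It fails at once if the barrel or the jar is tipped more than 35 degrees from upright (angle between any of barrel_c, jar_c's own z axis and vertical above 0.61 rad).
It fails at once if the amethyst is shifted by more than 30 mm (distance of amethyst_c from where it was at the start of the episode above 0.03 m).
It also fails if it takes over 136 s, if anything falls off the work surface, if the arm or the gripper's body presses on something with over 40 N, if the wrist force passes 120 N, or if a joint passes its speed limit or range.

## Working session

There is one attempt and no reset: what is moved stays moved. The work goes in short steps, Python scripts to look and compute and a tool call to move; the robot and the scene stay as the last step left them, time stands still between calls to the robot, and variables do not carry over. Pictures are saved under pics/ and viewed, at most 14 in all, crops included, and the job is handed in when it is done.

Besides the shell and the picture viewer there is one more tool, called after ">>>" by a JSON object that holds its "op" and its "data", one argument or row to a line. step_arm: Moves the arm, as the interface text tells. Its arguments: {"type":"object","properties":{"moves":{"type":"array","items":{"type":"object","properties":{"rx":{"type":"number"},"ry":{"type":"number"},"rz":{"type":"number"},"dx":{"type":"number"},"dy":{"type":"number"},"dz":{"type":"number"},"gripper":{"type":"number"}}}},"grip_force":{"type":"number"}},"required":["moves"]}

```bash
mkdir -p pics
python3 - <<'E'
from bench import r
import cv2
for n in("top","scene"):
    cv2.imwrite(f"pics/{n}0.png",cv2.resize(r.grab_frame(n),(800,600),interpolation=cv2.INTER_CUBIC))
    c=r.camera_info(n);print(n,c)
print(r.tcp_to_tips,r.get_obs())
E
```

```text
top {'mtx': array([[359.05734686,   0.        , 259.16079631],
       [  0.        , 359.05734686, 195.96645113],
       [  0.        ,   0.        ,   1.        ]]), 'rvec': array([ 2.15948935, -2.1535397 ,  0.15240164]), 'tvec': array([0.02087561, 0.44683137, 0.94541974])}
scene {'mtx': array([[407.4774598 ,   0.        , 251.32837773],
       [  0.        , 407.4774598 , 190.87780992],
       [  0.        ,   0.        ,   1.        ]]), 'rvec': array([ 1.05786618,  2.61062647, -0.77520992]), 'tvec': array([ 0.32041914, -0.25377104,  1.50878408])}
0.022 {'clock': 0.1, 'joints': array([ 1.02593091,  0.4777649 ,  0.02234554,  1.55635808, -0.01151695,
        1.10929649, -0.0831026 ]), 'qvel': array([ 0.00042898, -0.0015006 , -0.00036568, -0.00302916,  0.00082313,
       -0.00016644, -0.00072215]), 'tau': array([ 4.24347381e-03, -5.97759283e+01,  1.61348607e+00, -2.81953812e+01,
        1.28523240e-02,  4.97762507e-03, -3.84472912e-06]), 'tcp_pos': array([ 0.28531407, -0.61118117,  0.25238881]), 'orientation': array([-3.06538251e+00, -6.80287068e-01,  7.47414159e-04]), 'contact_force': array([-0.16881278, -1.1049161 ,  0.39682061]), 'moment': array([-0.00614602, -0.01713118, -0.00167882]), 'gripper_force': 0.0, 'grip_width': 0.0850276435834826}
```

View pics/top0.png

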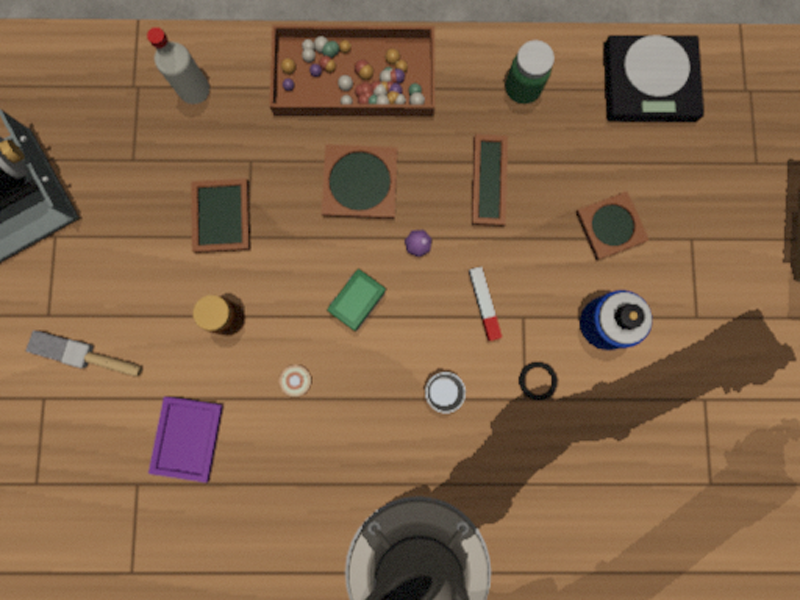

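View pics/scene0.png

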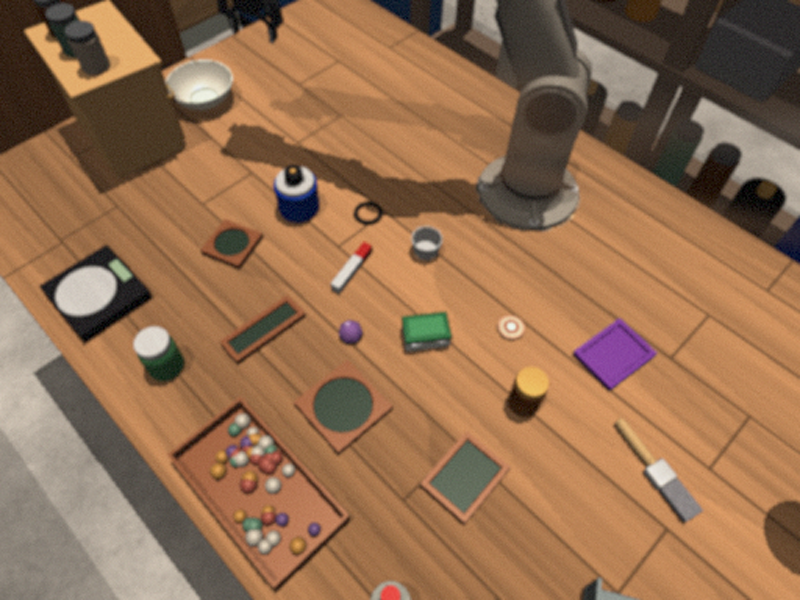

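The top view shows the following (800x600 pixels):
- **Things:** barrel (620,318), jar (213,315), bar (485,303), tin (357,299), amethyst (418,243).
- **Cedar holders:** barrel (360,181), jar (613,225), bar (490,180), tin (220,216).
- **Look-alike:** the purple tray at (187,440) is tin-nest-shaped but purple, so it isn't meant. The cedar and felt one at (220,216) fits.

Next I'll measure by colour and confirm with a crop.

```bash
cat > h.py <<'E'
import numpy as np, cv2
from bench import r
def ray(cam,px,z):
    """pixel(s) (raw image) -> world points on plane z"""
    px=np.asarray(px,float).reshape(-1,2)
    R,_=cv2.Rodrigues(cam["rvec"]); t=np.asarray(cam["tvec"]).ravel()
    d=np.c_[px,np.ones(len(px))]@np.linalg.inv(cam["mtx"]).T@R
    o=-R.T@t
    return o+d*((z-o[2])/d[:,2])[:,None]
def region(img,seed,tol,scale=2):
    im=cv2.resize(img,None,fx=scale,fy=scale,interpolation=cv2.INTER_LINEAR)
    m=np.zeros((im.shape[0]+2,im.shape[1]+2),np.uint8)
    s=tuple(int(v*scale) for v in seed)
    cv2.floodFill(im,m,s,0,(tol,)*3,(tol,)*3,4|cv2.FLOODFILL_MASK_ONLY|cv2.FLOODFILL_FIXED_RANGE|(255<<8))
    m=cv2.morphologyEx(m[1:-1,1:-1],cv2.MORPH_OPEN,np.ones((3,3)))
    c=max(cv2.findContours(m,cv2.RETR_EXTERNAL,cv2.CHAIN_APPROX_NONE)[0],key=cv2.contourArea)
    return (c[:,0]+.5)/scale-.5
def rect(cam,c,z):
    """centre (mm), sizes (mm), direction of long side (deg)"""
    w=ray(cam,c,z)[:,:2]*1000
    (cx,cy),(a,b),th=cv2.minAreaRect(w.astype(np.float32))
    if a<b: a,b,th=b,a,th+90
    return np.round([cx,cy,a,b,(th+90)%180-90],1)
def tool():
    o=r.get_obs();R,_=cv2.Rodrigues(o["orientation"]);return o["tcp_pos"]*1000,R
def goto(x,y,z,yaw=None):
    """shift in tool axes (mm) to reach TCP x,y,z; turn about tool z (deg) so that tool y lies along yaw"""
    p,R=tool();d=R.T@(np.array([x,y,z])-p)
    s="shift %s"%np.round(d,1)
    if yaw is not None:
        a=np.degrees(np.arctan2(R[1,1],R[0,1])); t=(a-yaw+90)%180-90
        s+=" rz %.1f"%t
    print(s,"tcp",np.round(p,1),"yaw_y %.1f"%np.degrees(np.arctan2(R[1,1],R[0,1])),"tilt x,y",np.round(R[2,:2],3))
E
python3 - <<'E'
from h import *
im=r.grab_frame("top");cam=r.camera_info("top");k=1/1.5625
S=dict(n_barrel=(360,181,.013,22),n_jar=(613,225,.013,22),n_bar=(490,180,.013,22),n_tin=(220,216,.013,22),
 tin=(357,299,.042,40),barw=(482,290,.024,50),barr=(491,328,.024,60),jar=(213,315,.095,50),barlid=(610,302,.092,45),knob=(622,314,.12,30),ame=(418,243,.017,60))
for n,(u,v,z,t) in S.items():
    c=region(im,(u*k,v*k),t); print(n,rect(cam,c,z),np.round(ray(cam,np.mean([c.min(0),c.max(0)],0),z)[0]*1000))
a=cv2.resize(im[70:240,80:440],(800,378),interpolation=cv2.INTER_CUBIC);cv2.imwrite("pics/c1.png",a)
R,_=cv2.Rodrigues(cam["rvec"]);print(-R.T@cam["tvec"])
p,T=tool();print(T.round(3));c=r.camera_info("wrist");print(c,(T.T@((-cv2.Rodrigues(c["rvec"])[0].T@c["tvec"])*1000-p)))
E
```

```text
n_barrel [681.6 106.2 108.2 108.1 -89.7] [681. 106.  13.]
n_jar [ 599.8 -353.7   75.1   74.2  -45.3] [ 600. -353.   13.]
n_bar [ 685.2 -131.8  143.    37.2   -1.2] [ 685. -132.   13.]
n_tin [615.5 358.  106.3  76.4   3.4] [615. 358.  13.]
tin [458.5 108.3  87.4  60.2 -36.2] [456. 108.  42.]
barw [ 473.6 -113.3   89.8   22.1   14.9] [ 473. -114.   24.]
barr [ 391.6 -198.2  163.6   86.6  -88.7] [ 392. -196.   24.]
jar [ 356.3  113.  1121.5  387.3  -90. ] [351. 116.  95.]
barlid [ 421.8 -336.2   82.2   80.6  -89.8] [ 422. -336.   92.]
knob [ 419.8 -333.    40.8   38.7  -13.4] [ 420. -332.  120.]
ame [ 368.1  204.9 1044.3  427.4  -88. ] [362. 212.  17.]
[0.31763155 0.03000511 0.99605344]
[[ 0.906  0.423 -0.001]
 [ 0.423 -0.906  0.001]
 [-0.    -0.001 -1.   ]]
{'mtx': array([[323.17954995,   0.        , 253.07164794],
       [  0.        , 323.17954995, 193.16118364],
       [  0.        ,   0.        ,   1.        ]]), 'rvec': array([-2.44804631,  1.55854574,  0.21907568]), 'tvec': array([-0.67357342, -0.03579681,  0.37983523])} [  68.89172843   -0.34993772 -121.22215614]
```

View pics/c1.png

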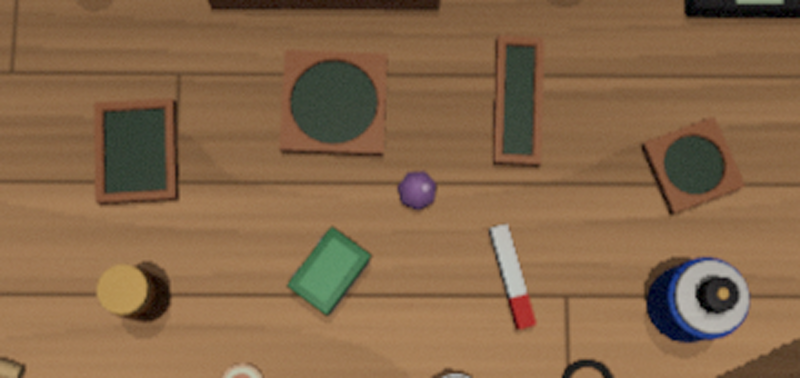

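The crop confirms that the chosen tin holder is cedar with green felt, and that the other holders match in shape. First I'll measure the jar, then go to the barrel.

Run:
```python
from h import *
im=r.grab_frame("top");cam=r.camera_info("top")
hsv=cv2.cvtColor(cv2.resize(im,None,fx=2,fy=2),cv2.COLOR_BGR2HSV)
print(hsv[400,270],hsv[430,252])
for t in (15,25,35):
    c=region(im,(135,200.5),t);print(rect(cam,c,.095))
goto(421,-334,220)
```

```text
[ 19 137 181] [ 14 120 160]
[4.287e+02 3.375e+02 5.340e+01 5.330e+01 2.000e-01]
[385.3 255.2 836.7 182.7  89.7]
[ 420.9  113.7 1119.9  254.5  -90. ]
shift [ 240.2 -193.9   32.9] tcp [ 285.4 -611.3  252.7] yaw_y -65.0 tilt x,y [-0.    -0.001]
```

>>> {"op": "step_arm", "data": {
  "moves": [
    {"dx":30,"dy":-24,"gripper":1},
    {"dx":35,"dy":-28},
    {"dx":35,"dy":-28},
    {"dx":35,"dy":-28},
    {"dx":35,"dy":-28},
    {"dx":35,"dy":-28,"dz":10},
    {"dx":35,"dy":-30,"dz":10},
    {},
    {}
  ],
  "grip_force": 50
}}

```text
invalid input at $.moves[0]: expected keys rx, ry, rz, dx, dy, dz, gripper
```

Run:
```python
from h import *
cam=r.camera_info("wrist");im=r.grab_frame("wrist")
cv2.imwrite("pics/w1.png",im); goto(421,-334,117)
def proj(p): return cv2.projectPoints(np.array([p],float),cam["rvec"],cam["tvec"],cam["mtx"],None)[0].ravel()
print(proj([.421,-.334,.12]),proj([.421,-.334,.092]))
```

```text
shift [ 240.2 -193.9  136. ] tcp [ 285.4 -611.4  252.8] yaw_y -65.0 tilt x,y [-0.    -0.001]
[ -62.36423841 -188.79053452] [ -24.50893813 -154.00109081]
```

View pics/w1.png

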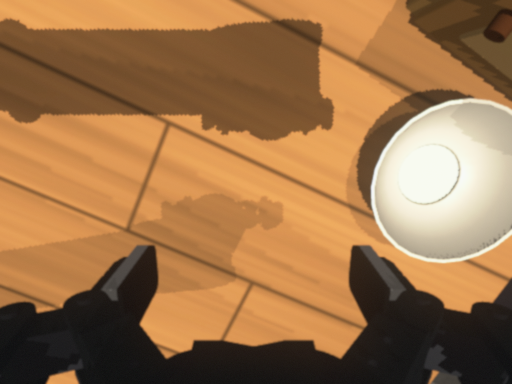

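The move was refused because every row needs all seven keys. The wrist picture shows only the bowl at (440,180) and the fingertips at (145,265) and (360,265).

>>> {"op": "step_arm", "data": {
  "moves": [
    {"rx":0,"ry":0,"rz":0,"dx":30,"dy":-24,"dz":0,"gripper":1},
    {"rx":0,"ry":0,"rz":0,"dx":35,"dy":-28,"dz":0,"gripper":1},
    {"rx":0,"ry":0,"rz":0,"dx":35,"dy":-28,"dz":0,"gripper":1},
    {"rx":0,"ry":0,"rz":0,"dx":35,"dy":-28,"dz":0,"gripper":1},
    {"rx":0,"ry":0,"rz":0,"dx":35,"dy":-28,"dz":0,"gripper":1},
    {"rx":0,"ry":0,"rz":0,"dx":35,"dy":-28,"dz":10,"gripper":1},
    {"rx":0,"ry":0,"rz":0,"dx":35,"dy":-30,"dz":10,"gripper":1},
    {"rx":0,"ry":0,"rz":0,"dx":0,"dy":0,"dz":0,"gripper":1},
    {"rx":0,"ry":0,"rz":0,"dx":0,"dy":0,"dz":0,"gripper":1}
  ],
  "grip_force": 50
}}

```text
clock: 1.38
tcp_pos: [0.4207, -0.3349, 0.2334]
orientation: [3.066, 0.68, -0.0]
contact_force: [-0.3, -0.6, 0.5]
grip_width: 0.0853
gripper_force: 0.0
```

Run:
```python
from h import *
cam=r.camera_info("wrist");im=r.grab_frame("wrist")
cv2.imwrite("pics/w2.png",im); goto(421,-334,117)
def proj(p): return cv2.projectPoints(np.array([p],float),cam["rvec"],cam["tvec"],cam["mtx"],None)[0].ravel()
print(proj([.421,-.334,.12]),proj([.421,-.334,.092]))
```

```text
shift [  1.1  -1.2 116.5] tcp [ 420.5 -335.5  233.5] yaw_y -65.1 tilt x,y [-0.     0.001]
[252.80923771 195.51434513] [252.84628802 186.18886537]
```

View pics/w2.png

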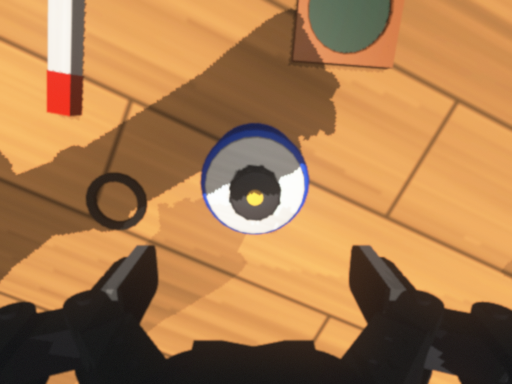

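The knob's dot is at (255,198) against a predicted (253,195), which is within 2 mm. I'll descend and grip.

>>> {"op": "step_arm", "data": {
  "moves": [
    {"rx":0,"ry":0,"rz":0,"dx":0,"dy":0,"dz":40,"gripper":1},
    {"rx":0,"ry":0,"rz":0,"dx":0,"dy":0,"dz":40,"gripper":1},
    {"rx":0,"ry":0,"rz":0,"dx":0,"dy":0,"dz":25,"gripper":1},
    {"rx":0,"ry":0,"rz":0,"dx":0,"dy":0,"dz":11,"gripper":1},
    {"rx":0,"ry":0,"rz":0,"dx":0,"dy":0,"dz":0,"gripper":1},
    {"rx":0,"ry":0,"rz":0,"dx":0,"dy":0,"dz":0,"gripper":-1},
    {"rx":0,"ry":0,"rz":0,"dx":0,"dy":0,"dz":0,"gripper":-1},
    {"rx":0,"ry":0,"rz":0,"dx":0,"dy":0,"dz":0,"gripper":-1},
    {"rx":0,"ry":0,"rz":0,"dx":0,"dy":0,"dz":0,"gripper":-1},
    {"rx":0,"ry":0,"rz":0,"dx":0,"dy":0,"dz":0,"gripper":-1},
    {"rx":0,"ry":0,"rz":0,"dx":0,"dy":0,"dz":0,"gripper":-1},
    {"rx":0,"ry":0,"rz":0,"dx":0,"dy":0,"dz":0,"gripper":-1},
    {"rx":0,"ry":0,"rz":0,"dx":0,"dy":0,"dz":0,"gripper":-1}
  ],
  "grip_force": 60
}}

```text
clock: 3.05
tcp_pos: [0.4217, -0.3351, 0.1184]
orientation: [3.065, 0.68, 0.002]
contact_force: [-0.1, -1.7, 6.6]
grip_width: 0.038
gripper_force: 60.0
```

>>> {"op": "step_arm", "data": {
  "moves": [
    {"rx":0,"ry":0,"rz":0,"dx":0,"dy":0,"dz":-15,"gripper":-1},
    {"rx":0,"ry":0,"rz":0,"dx":0,"dy":0,"dz":-30,"gripper":-1},
    {"rx":0,"ry":0,"rz":0,"dx":0,"dy":0,"dz":-30,"gripper":-1},
    {"rx":0,"ry":0,"rz":0,"dx":0,"dy":0,"dz":-20,"gripper":-1},
    {"rx":0,"ry":0,"rz":0,"dx":0,"dy":0,"dz":0,"gripper":-1}
  ]
}}

```text
clock: 3.68
tcp_pos: [0.4212, -0.3343, 0.2135]
orientation: [3.066, 0.681, 0.002]
contact_force: [0.0, 0.1, -6.8]
grip_width: 0.038
gripper_force: 62.3
```

Run:
```python
from h import *
goto(681,106,213); o=r.get_obs();print(o["contact_force"],o["grip_width"],o["gripper_force"])
```

```text
shift [ 421.7 -289.     0.5] tcp [ 421.2 -334.3  213.5] yaw_y -65.0 tilt x,y [0.001 0.002]
[ 0.01357528  0.08336869 -6.76558346] 0.03799899103390805 62.27368712425232
```

>>> {"op": "step_arm", "data": {
  "moves": [
    {"rx":0,"ry":0,"rz":0,"dx":15,"dy":-10,"dz":0,"gripper":-1},
    {"rx":0,"ry":0,"rz":0,"dx":30,"dy":-20,"dz":0,"gripper":-1},
    {"rx":0,"ry":0,"rz":0,"dx":40,"dy":-27,"dz":0,"gripper":-1},
    {"rx":0,"ry":0,"rz":0,"dx":40,"dy":-27,"dz":0,"gripper":-1},
    {"rx":0,"ry":0,"rz":0,"dx":40,"dy":-28,"dz":0,"gripper":-1},
    {"rx":0,"ry":0,"rz":0,"dx":40,"dy":-28,"dz":0,"gripper":-1},
    {"rx":0,"ry":0,"rz":0,"dx":40,"dy":-28,"dz":0,"gripper":-1},
    {"rx":0,"ry":0,"rz":0,"dx":40,"dy":-28,"dz":0,"gripper":-1},
    {"rx":0,"ry":0,"rz":0,"dx":40,"dy":-28,"dz":0,"gripper":-1},
    {"rx":0,"ry":0,"rz":0,"dx":40,"dy":-28,"dz":0,"gripper":-1},
    {"rx":0,"ry":0,"rz":0,"dx":30,"dy":-20,"dz":0,"gripper":-1},
    {"rx":0,"ry":0,"rz":0,"dx":15,"dy":-10,"dz":0,"gripper":-1},
    {"rx":0,"ry":0,"rz":0,"dx":11,"dy":-7,"dz":0,"gripper":-1},
    {"rx":0,"ry":0,"rz":0,"dx":0,"dy":0,"dz":0,"gripper":-1},
    {"rx":0,"ry":0,"rz":0,"dx":0,"dy":0,"dz":0,"gripper":-1}
  ]
}}

```text
clock: 5.55
tcp_pos: [0.6798, 0.1036, 0.2121]
orientation: [3.066, 0.677, -0.002]
contact_force: [-0.9, -0.6, -7.4]
grip_width: 0.0379
gripper_force: 62.2
```

Run:
```python
from h import *
goto(681,106,213); o=r.get_obs();print(o["contact_force"],o["grip_width"])
cam=r.camera_info("wrist");im=r.grab_frame("wrist")
cv2.imwrite("pics/w3.png",im)
p,R=tool()
for q in ([.681,.106,.016],):
    print(cv2.projectPoints(np.array([q],float),cam["rvec"],cam["tvec"],cam["mtx"],None)[0].ravel())
```

```text
shift [ 2.1 -1.6 -0.9] tcp [679.8 103.6 212.1] yaw_y -65.1 tilt x,y [-0.001  0.001]
[-0.94738211 -0.61852909 -7.44277784] 0.03790209465556732
[251.87686236 170.82478297]
```

View pics/w3.png

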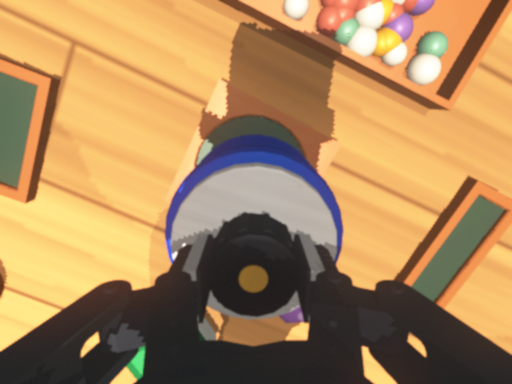

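The barrel hangs over its recess, with the felt arc centred at (250,130). I'll lower it.

>>> {"op": "step_arm", "data": {
  "moves": [
    {"rx":0,"ry":0,"rz":0,"dx":2,"dy":-2,"dz":20,"gripper":-1},
    {"rx":0,"ry":0,"rz":0,"dx":0,"dy":0,"dz":25,"gripper":-1},
    {"rx":0,"ry":0,"rz":0,"dx":0,"dy":0,"dz":20,"gripper":-1},
    {"rx":0,"ry":0,"rz":0,"dx":0,"dy":0,"dz":10,"gripper":-1},
    {"rx":0,"ry":0,"rz":0,"dx":0,"dy":0,"dz":5,"gripper":-1},
    {"rx":0,"ry":0,"rz":0,"dx":0,"dy":0,"dz":2,"gripper":-1},
    {"rx":0,"ry":0,"rz":0,"dx":0,"dy":0,"dz":0,"gripper":-1},
    {"rx":0,"ry":0,"rz":0,"dx":0,"dy":0,"dz":0,"gripper":-1}
  ]
}}

```text
clock: 6.6
tcp_pos: [0.6816, 0.1084, 0.131]
orientation: [3.067, 0.681, 0.002]
contact_force: [1.0, 0.2, -6.6]
grip_width: 0.0385
gripper_force: 62.2
```

Run:
```python
from h import *
goto(681,106,128.4); o=r.get_obs();print(o["contact_force"],o["grip_width"])
```

```text
shift [-1.5  1.9  2.6] tcp [681.6 108.4 131. ] yaw_y -65.0 tilt x,y [0.001 0.   ]
[ 0.96026906  0.15784412 -6.61963202] 0.038509189104927094
```

>>> {"op": "step_arm", "data": {
  "moves": [
    {"rx":0,"ry":0,"rz":0,"dx":-1,"dy":2,"dz":1,"gripper":-1},
    {"rx":0,"ry":0,"rz":0,"dx":0,"dy":0,"dz":1,"gripper":-1},
    {"rx":0,"ry":0,"rz":0,"dx":0,"dy":0,"dz":0.7,"gripper":-1},
    {"rx":0,"ry":0,"rz":0,"dx":0,"dy":0,"dz":0,"gripper":-1},
    {"rx":0,"ry":0,"rz":0,"dx":0,"dy":0,"dz":0,"gripper":-1}
  ]
}}

```text
clock: 7.22
tcp_pos: [0.6817, 0.1056, 0.1287]
orientation: [3.066, 0.68, 0.002]
contact_force: [-1.9, -3.9, 5.8]
grip_width: 0.0385
gripper_force: 63.4
```

It's resting on the felt (force +5.8 N). I'll release and rise.

>>> {"op": "step_arm", "data": {
  "moves": [
    {"rx":0,"ry":0,"rz":0,"dx":0,"dy":0,"dz":0,"gripper":0.2},
    {"rx":0,"ry":0,"rz":0,"dx":0,"dy":0,"dz":0,"gripper":0.5},
    {"rx":0,"ry":0,"rz":0,"dx":0,"dy":0,"dz":0,"gripper":1},
    {"rx":0,"ry":0,"rz":0,"dx":0,"dy":0,"dz":0,"gripper":1},
    {"rx":0,"ry":0,"rz":0,"dx":0,"dy":0,"dz":-15,"gripper":1},
    {"rx":0,"ry":0,"rz":0,"dx":0,"dy":0,"dz":-30,"gripper":1},
    {"rx":0,"ry":0,"rz":0,"dx":0,"dy":0,"dz":-35,"gripper":1},
    {"rx":0,"ry":0,"rz":0,"dx":0,"dy":0,"dz":0,"gripper":1}
  ]
}}

```text
clock: 8.22
tcp_pos: [0.6834, 0.1067, 0.2125]
orientation: [-3.067, -0.68, -0.012]
contact_force: [-0.5, -0.1, 0.6]
grip_width: 0.0853
gripper_force: 0.0
```

Run:
```python
from h import *
goto(454,-118,180,-75.1)
im=r.grab_frame("top");cam=r.camera_info("top");cv2.imwrite("pics/t2.png",im)
```

```text
shift [-303.1  106.6   30.4] rz 10.1 tcp [683.4 106.7 212.5] yaw_y -65.0 tilt x,y [0.008 0.002]
```

>>> {"op": "step_arm", "data": {
  "moves": [
    {"rx":0,"ry":0,"rz":0,"dx":-30,"dy":11,"dz":0,"gripper":1},
    {"rx":0,"ry":0,"rz":0,"dx":-45,"dy":16,"dz":0,"gripper":1},
    {"rx":0,"ry":0,"rz":0,"dx":-45,"dy":16,"dz":0,"gripper":1},
    {"rx":0,"ry":0,"rz":0,"dx":-45,"dy":16,"dz":0,"gripper":1},
    {"rx":0,"ry":0,"rz":0,"dx":-45,"dy":16,"dz":10,"gripper":1},
    {"rx":0,"ry":0,"rz":0,"dx":-45,"dy":16,"dz":10,"gripper":1},
    {"rx":0,"ry":0,"rz":0,"dx":-30,"dy":10,"dz":10,"gripper":1},
    {"rx":0,"ry":0,"rz":0,"dx":-18,"dy":6,"dz":0,"gripper":1},
    {"rx":0,"ry":0,"rz":10,"dx":0,"dy":0,"dz":0,"gripper":1},
    {"rx":0,"ry":0,"rz":0,"dx":0,"dy":0,"dz":0,"gripper":1},
    {"rx":0,"ry":0,"rz":0,"dx":0,"dy":0,"dz":0,"gripper":1}
  ]
}}

```text
clock: 9.65
tcp_pos: [0.4524, -0.1185, 0.1778]
orientation: [-3.114, -0.418, -0.001]
contact_force: [0.6, 0.6, -0.6]
grip_width: 0.0851
gripper_force: 0.0
```

Run:
```python
from h import *
cam=r.camera_info("wrist");im=r.grab_frame("wrist");cv2.imwrite("pics/w4.png",im)
hsv=cv2.cvtColor(im,cv2.COLOR_BGR2HSV)
m=(((hsv[...,1]<50)&(hsv[...,2]>120))|((hsv[...,1]>200)&((hsv[...,0]<6)|(hsv[...,0]>174))&(hsv[...,2]>120))).astype(np.uint8)
m=cv2.morphologyEx(m,cv2.MORPH_CLOSE,np.ones((5,5)));m[250:]=0
c=max(cv2.findContours(m,0,1)[0],key=cv2.contourArea)[:,0];print(c.min(0),c.max(0),rect(cam,c,.024))
goto(454,-118,32,-75.1)
```

```text
[241 106] [266 217] [ 468.9 -113.9   96.8   21.    15.4]
shift [ 1.700e+00 -1.000e-01  1.457e+02] rz 0.3 tcp [ 452.3 -118.6  177.7] yaw_y -74.8 tilt x,y [ 0. -0.]
```

View pics/w4.png

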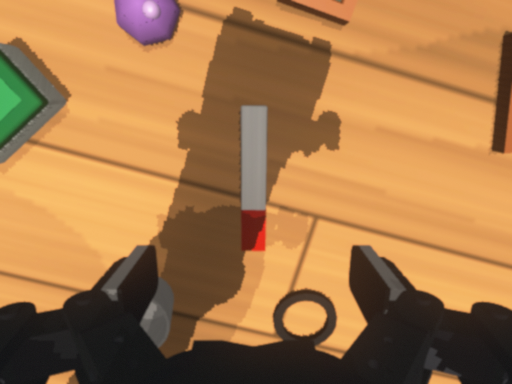

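The bar lies at (254,178), centred and aligned under the gripper. I'll descend and grip.

>>> {"op": "step_arm", "data": {
  "moves": [
    {"rx":0,"ry":0,"rz":0,"dx":0.5,"dy":0,"dz":40,"gripper":1},
    {"rx":0,"ry":0,"rz":0,"dx":0,"dy":0,"dz":50,"gripper":1},
    {"rx":0,"ry":0,"rz":0,"dx":0,"dy":0,"dz":35,"gripper":1},
    {"rx":0,"ry":0,"rz":0,"dx":0,"dy":0,"dz":15,"gripper":1},
    {"rx":0,"ry":0,"rz":0,"dx":0,"dy":0,"dz":6,"gripper":1},
    {"rx":0,"ry":0,"rz":0,"dx":0,"dy":0,"dz":0,"gripper":-1},
    {"rx":0,"ry":0,"rz":0,"dx":0,"dy":0,"dz":0,"gripper":-1},
    {"rx":0,"ry":0,"rz":0,"dx":0,"dy":0,"dz":0,"gripper":-1},
    {"rx":0,"ry":0,"rz":0,"dx":0,"dy":0,"dz":0,"gripper":-1},
    {"rx":0,"ry":0,"rz":0,"dx":0,"dy":0,"dz":0,"gripper":-1},
    {"rx":0,"ry":0,"rz":0,"dx":0,"dy":0,"dz":0,"gripper":-1},
    {"rx":0,"ry":0,"rz":0,"dx":0,"dy":0,"dz":0,"gripper":-1},
    {"rx":0,"ry":0,"rz":0,"dx":0,"dy":0,"dz":0,"gripper":-1},
    {"rx":0,"ry":0,"rz":0,"dx":0,"dy":0,"dz":0,"gripper":-1}
  ],
  "grip_force": 70
}}

```text
clock: 11.45
tcp_pos: [0.4527, -0.1189, 0.0325]
orientation: [3.114, 0.411, 0.002]
contact_force: [-2.3, -0.1, 9.0]
grip_width: 0.0201
gripper_force: 69.0
```

>>> {"op": "step_arm", "data": {
  "moves": [
    {"rx":0,"ry":0,"rz":0,"dx":0,"dy":0,"dz":-15,"gripper":-1},
    {"rx":0,"ry":0,"rz":0,"dx":0,"dy":0,"dz":-30,"gripper":-1},
    {"rx":0,"ry":0,"rz":0,"dx":0,"dy":0,"dz":-25,"gripper":-1},
    {"rx":0,"ry":0,"rz":8,"dx":0,"dy":0,"dz":0,"gripper":-1},
    {"rx":0,"ry":0,"rz":8,"dx":0,"dy":0,"dz":0,"gripper":-1},
    {"rx":0,"ry":0,"rz":0,"dx":0,"dy":0,"dz":0,"gripper":-1},
    {"rx":0,"ry":0,"rz":0,"dx":0,"dy":0,"dz":0,"gripper":-1}
  ]
}}

```text
clock: 12.32
tcp_pos: [0.4521, -0.1189, 0.1018]
orientation: [-3.141, 0.022, 0.0]
contact_force: [0.6, -0.7, -4.9]
grip_width: 0.0202
gripper_force: 70.0
```

Run:
```python
from h import *
goto(685,-132,102,-91.2); o=r.get_obs();print(o["contact_force"],o["grip_width"],o["moment"])
```

```text
shift [233.1   9.9  -0.3] rz 0.4 tcp [ 452.1 -118.9  101.8] yaw_y -90.8 tilt x,y [-0. -0.]
[ 0.64000029 -0.68969599 -4.92658833] 0.020231646970273447 [-0.00443304  0.01649338  0.01278407]
```

>>> {"op": "step_arm", "data": {
  "moves": [
    {"rx":0,"ry":0,"rz":0,"dx":20,"dy":1,"dz":0,"gripper":-1},
    {"rx":0,"ry":0,"rz":0,"dx":40,"dy":2,"dz":0,"gripper":-1},
    {"rx":0,"ry":0,"rz":0,"dx":45,"dy":2,"dz":0,"gripper":-1},
    {"rx":0,"ry":0,"rz":0,"dx":45,"dy":2,"dz":0,"gripper":-1},
    {"rx":0,"ry":0,"rz":0,"dx":45,"dy":2,"dz":0,"gripper":-1},
    {"rx":0,"ry":0,"rz":0,"dx":25,"dy":1,"dz":0,"gripper":-1},
    {"rx":0,"ry":0,"rz":0,"dx":13,"dy":0,"dz":0,"gripper":-1},
    {"rx":0,"ry":0,"rz":0,"dx":0,"dy":0,"dz":0,"gripper":-1},
    {"rx":0,"ry":0,"rz":0,"dx":0,"dy":0,"dz":20,"gripper":-1},
    {"rx":0,"ry":0,"rz":0,"dx":0,"dy":0,"dz":15,"gripper":-1},
    {"rx":0,"ry":0,"rz":0,"dx":0,"dy":0,"dz":0,"gripper":-1},
    {"rx":0,"ry":0,"rz":0,"dx":0,"dy":0,"dz":0,"gripper":-1}
  ]
}}

```text
clock: 13.82
tcp_pos: [0.685, -0.1329, 0.0665]
orientation: [3.141, -0.027, -0.0]
contact_force: [1.2, 0.4, -4.2]
grip_width: 0.02
gripper_force: 69.8
```

Run:
```python
from h import *
goto(685,-132,42.5,-91.2)
cam=r.camera_info("wrist");im=r.grab_frame("wrist");cv2.imwrite("pics/w5.png",im)
```

```text
shift [-0.  -0.9 24. ] rz 0.2 tcp [ 685.  -132.9   66.5] yaw_y -91.0 tilt x,y [-0.  0.]
```

View pics/w5.png

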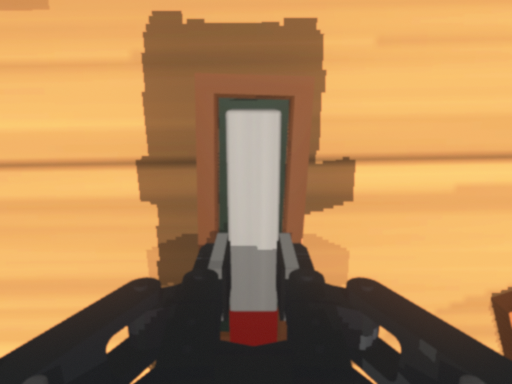

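The bar is inside the recess outline (felt visible at x=217–290 px) and aligned with it. I'll lower it.

>>> {"op": "step_arm", "data": {
  "moves": [
    {"rx":0,"ry":0,"rz":0,"dx":0,"dy":-0.5,"dz":12,"gripper":-1},
    {"rx":0,"ry":0,"rz":0,"dx":0,"dy":0,"dz":7,"gripper":-1},
    {"rx":0,"ry":0,"rz":0,"dx":0,"dy":0,"dz":3,"gripper":-1},
    {"rx":0,"ry":0,"rz":0,"dx":0,"dy":0,"dz":1,"gripper":-1},
    {"rx":0,"ry":0,"rz":0,"dx":0,"dy":0,"dz":1,"gripper":-1},
    {"rx":0,"ry":0,"rz":0,"dx":0,"dy":0,"dz":0,"gripper":-1},
    {"rx":0,"ry":0,"rz":0,"dx":0,"dy":0,"dz":0,"gripper":-1}
  ]
}}

```text
clock: 14.75
tcp_pos: [0.6852, -0.1324, 0.0428]
orientation: [3.141, -0.027, 0.001]
contact_force: [0.3, -0.4, -4.3]
grip_width: 0.02
gripper_force: 70.0
```

>>> {"op": "step_arm", "data": {
  "moves": [
    {"rx":0,"ry":0,"rz":0,"dx":0,"dy":0,"dz":0.7,"gripper":-1},
    {"rx":0,"ry":0,"rz":0,"dx":0,"dy":0,"dz":0,"gripper":-1},
    {"rx":0,"ry":0,"rz":0,"dx":0,"dy":0,"dz":0,"gripper":-1}
  ]
}}

```text
clock: 15.12
tcp_pos: [0.6853, -0.1324, 0.0427]
orientation: [3.141, -0.027, 0.001]
contact_force: [-3.9, 0.3, 5.8]
grip_width: 0.0203
gripper_force: 71.2
```

>>> {"op": "step_arm", "data": {
  "moves": [
    {"rx":0,"ry":0,"rz":0,"dx":0,"dy":0,"dz":0,"gripper":-0.2},
    {"rx":0,"ry":0,"rz":0,"dx":0,"dy":0,"dz":0,"gripper":0.3},
    {"rx":0,"ry":0,"rz":0,"dx":0,"dy":0,"dz":0,"gripper":1},
    {"rx":0,"ry":0,"rz":0,"dx":0,"dy":0,"dz":0,"gripper":1},
    {"rx":0,"ry":0,"rz":0,"dx":0,"dy":0,"dz":-15,"gripper":1},
    {"rx":0,"ry":0,"rz":0,"dx":0,"dy":0,"dz":-45,"gripper":1},
    {"rx":0,"ry":0,"rz":0,"dx":0,"dy":0,"dz":-60,"gripper":1},
    {"rx":0,"ry":0,"rz":0,"dx":0,"dy":0,"dz":-15,"gripper":1},
    {"rx":0,"ry":0,"rz":0,"dx":0,"dy":0,"dz":0,"gripper":1}
  ]
}}

```text
clock: 16.25
tcp_pos: [0.6859, -0.1326, 0.179]
orientation: [3.141, -0.027, 0.005]
contact_force: [0.5, 0.1, -1.2]
grip_width: 0.0855
gripper_force: 0.0
```

Run:
```python
from h import *
goto(458,108,178,-126.2)
```

```text
shift [-2.320e+02 -2.367e+02  1.000e-01] rz 35.2 tcp [ 685.9 -132.6  179. ] yaw_y -91.0 tilt x,y [0.003 0.   ]
```

>>> {"op": "step_arm", "data": {
  "moves": [
    {"rx":0,"ry":0,"rz":0,"dx":-25,"dy":-26,"dz":0,"gripper":1},
    {"rx":0,"ry":0,"rz":0,"dx":-35,"dy":-36,"dz":0,"gripper":1},
    {"rx":0,"ry":0,"rz":0,"dx":-35,"dy":-36,"dz":0,"gripper":1},
    {"rx":0,"ry":0,"rz":0,"dx":-35,"dy":-36,"dz":0,"gripper":1},
    {"rx":0,"ry":0,"rz":0,"dx":-35,"dy":-36,"dz":0,"gripper":1},
    {"rx":0,"ry":0,"rz":0,"dx":-35,"dy":-36,"dz":0,"gripper":1},
    {"rx":0,"ry":0,"rz":0,"dx":-32,"dy":-31,"dz":0,"gripper":1},
    {"rx":0,"ry":0,"rz":9,"dx":0,"dy":0,"dz":0,"gripper":1},
    {"rx":0,"ry":0,"rz":9,"dx":0,"dy":0,"dz":0,"gripper":1},
    {"rx":0,"ry":0,"rz":9,"dx":0,"dy":0,"dz":0,"gripper":1},
    {"rx":0,"ry":0,"rz":8,"dx":0,"dy":0,"dz":0,"gripper":1},
    {"rx":0,"ry":0,"rz":0,"dx":0,"dy":0,"dz":0,"gripper":1},
    {"rx":0,"ry":0,"rz":0,"dx":0,"dy":0,"dz":0,"gripper":1}
  ]
}}

```text
clock: 17.88
tcp_pos: [0.4565, 0.1083, 0.1761]
orientation: [2.988, -0.966, -0.002]
contact_force: [-0.8, -1.4, 0.6]
grip_width: 0.0855
gripper_force: 0.0
```

Run:
```python
from h import *
cam=r.camera_info("wrist");im=r.grab_frame("wrist");cv2.imwrite("pics/w6.png",im)
hsv=cv2.cvtColor(im,cv2.COLOR_BGR2HSV)
m=((hsv[...,0]>55)&(hsv[...,0]<85)&(hsv[...,1]>100)&(hsv[...,2]>70)).astype(np.uint8)
c=max(cv2.findContours(m,0,1)[0],key=cv2.contourArea)[:,0];print(c.min(0),c.max(0),rect(cam,c,.042))
goto(458,108,36,-126.2)
```

```text
[216 132] [290 236] [457.9 107.1  87.7  58.9 -36. ]
shift [  1.4  -0.6 140.3] rz 0.4 tcp [456.7 108.4 176.3] yaw_y -125.8 tilt x,y [-0.001  0.001]
```

View pics/w6.png

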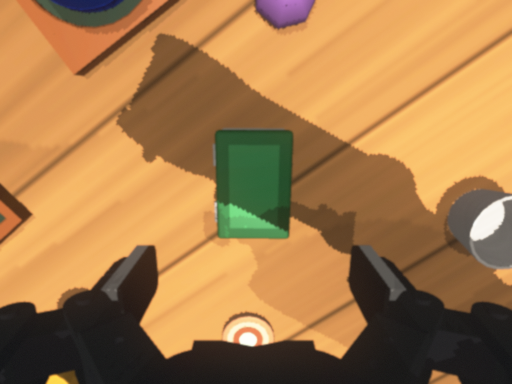

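The tin is at (253,184), aligned with the fingers. I'll descend and grip.

>>> {"op": "step_arm", "data": {
  "moves": [
    {"rx":0,"ry":0,"rz":0,"dx":1.5,"dy":0,"dz":40,"gripper":1},
    {"rx":0,"ry":0,"rz":0,"dx":0,"dy":0,"dz":45,"gripper":1},
    {"rx":0,"ry":0,"rz":0,"dx":0,"dy":0,"dz":35,"gripper":1},
    {"rx":0,"ry":0,"rz":0,"dx":0,"dy":0,"dz":17,"gripper":1},
    {"rx":0,"ry":0,"rz":0,"dx":0,"dy":0,"dz":6,"gripper":1},
    {"rx":0,"ry":0,"rz":0,"dx":0,"dy":0,"dz":0,"gripper":-1},
    {"rx":0,"ry":0,"rz":0,"dx":0,"dy":0,"dz":0,"gripper":-1},
    {"rx":0,"ry":0,"rz":0,"dx":0,"dy":0,"dz":0,"gripper":-1},
    {"rx":0,"ry":0,"rz":0,"dx":0,"dy":0,"dz":0,"gripper":-1},
    {"rx":0,"ry":0,"rz":0,"dx":0,"dy":0,"dz":0,"gripper":-1},
    {"rx":0,"ry":0,"rz":0,"dx":0,"dy":0,"dz":0,"gripper":-1},
    {"rx":0,"ry":0,"rz":0,"dx":0,"dy":0,"dz":0,"gripper":-1}
  ],
  "grip_force": 40
}}

```text
clock: 19.42
tcp_pos: [0.4588, 0.1077, 0.0346]
orientation: [-2.988, 0.97, -0.001]
contact_force: [-1.6, 0.3, 7.2]
grip_width: 0.061
gripper_force: 44.9
```

>>> {"op": "step_arm", "data": {
  "moves": [
    {"rx":0,"ry":0,"rz":0,"dx":0,"dy":0,"dz":-15,"gripper":-1},
    {"rx":0,"ry":0,"rz":0,"dx":0,"dy":0,"dz":-30,"gripper":-1},
    {"rx":0,"ry":0,"rz":0,"dx":0,"dy":0,"dz":-35,"gripper":-1},
    {"rx":0,"ry":0,"rz":0,"dx":0,"dy":0,"dz":-60,"gripper":-1},
    {"rx":0,"ry":0,"rz":0,"dx":0,"dy":0,"dz":-20,"gripper":-1},
    {"rx":0,"ry":0,"rz":0,"dx":0,"dy":0,"dz":0,"gripper":-1}
  ]
}}

```text
clock: 20.18
tcp_pos: [0.4592, 0.1079, 0.1959]
orientation: [-2.986, 0.969, -0.005]
contact_force: [0.2, -0.1, -3.1]
grip_width: 0.0618
gripper_force: 45.2
```

Run:
```python
from h import *
goto(615.5,358,190,-86.6);o=r.get_obs();print(o["contact_force"],o["grip_width"],o["joints"])
```

```text
shift [ -20.5 -294.2    6.9] rz -39.4 tcp [459.2 107.9 195.9] yaw_y -126.0 tilt x,y [ 0.003 -0.003]
[ 0.21333108 -0.12136115 -3.09733214] 0.061828213531242626 [-0.27651874  0.21685553 -0.09843962  2.08360042  0.02878831  0.83806008
 -2.59059977]
```

>>> {"op": "step_arm", "data": {
  "moves": [
    {"rx":0,"ry":0,"rz":0,"dx":-1,"dy":-14,"dz":0,"gripper":-1},
    {"rx":0,"ry":0,"rz":0,"dx":-2,"dy":-30,"dz":0,"gripper":-1},
    {"rx":0,"ry":0,"rz":0,"dx":-3,"dy":-45,"dz":0,"gripper":-1},
    {"rx":0,"ry":0,"rz":0,"dx":-3,"dy":-45,"dz":0,"gripper":-1},
    {"rx":0,"ry":0,"rz":0,"dx":-3,"dy":-45,"dz":0,"gripper":-1},
    {"rx":0,"ry":0,"rz":0,"dx":-3,"dy":-45,"dz":0,"gripper":-1},
    {"rx":0,"ry":0,"rz":0,"dx":-3,"dy":-40,"dz":0,"gripper":-1},
    {"rx":0,"ry":0,"rz":0,"dx":-2,"dy":-20,"dz":0,"gripper":-1},
    {"rx":0,"ry":0,"rz":0,"dx":0,"dy":-10,"dz":0,"gripper":-1},
    {"rx":0,"ry":0,"rz":-8,"dx":0,"dy":0,"dz":0,"gripper":-1},
    {"rx":0,"ry":0,"rz":-8,"dx":0,"dy":0,"dz":20,"gripper":-1},
    {"rx":0,"ry":0,"rz":-8,"dx":0,"dy":0,"dz":20,"gripper":-1},
    {"rx":0,"ry":0,"rz":-8,"dx":0,"dy":0,"dz":20,"gripper":-1},
    {"rx":0,"ry":0,"rz":-7.5,"dx":0,"dy":0,"dz":20,"gripper":-1},
    {"rx":0,"ry":0,"rz":0,"dx":0,"dy":0,"dz":25,"gripper":-1},
    {"rx":0,"ry":0,"rz":0,"dx":0,"dy":0,"dz":15,"gripper":-1},
    {"rx":0,"ry":0,"rz":0,"dx":0,"dy":0,"dz":0,"gripper":-1},
    {"rx":0,"ry":0,"rz":0,"dx":0,"dy":0,"dz":0,"gripper":-1}
  ]
}}

```text
clock: 22.42
tcp_pos: [0.6154, 0.3577, 0.0747]
orientation: [-3.14, -0.096, -0.002]
contact_force: [-0.1, 0.0, -1.9]
grip_width: 0.0612
gripper_force: 45.1
```

Run:
```python
from h import *
goto(615.5,358,44.6,-86.6)
cam=r.camera_info("wrist");im=r.grab_frame("wrist");cv2.imwrite("pics/w7.png",im)
```

```text
shift [ 0.1 -0.3 30.1] rz 0.1 tcp [615.4 357.7  74.7] yaw_y -86.5 tilt x,y [ 0.001 -0.001]
```

View pics/w7.png

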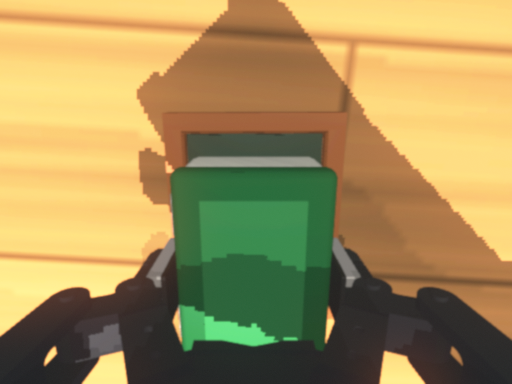

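The tin is centred over the recess (felt 186–325 px, tin 172–337 px). I'll lower it.

>>> {"op": "step_arm", "data": {
  "moves": [
    {"rx":0,"ry":0,"rz":0,"dx":0,"dy":0,"dz":14,"gripper":-1},
    {"rx":0,"ry":0,"rz":0,"dx":0,"dy":0,"dz":9,"gripper":-1},
    {"rx":0,"ry":0,"rz":0,"dx":0,"dy":0,"dz":4,"gripper":-1},
    {"rx":0,"ry":0,"rz":0,"dx":0,"dy":0,"dz":1.5,"gripper":-1},
    {"rx":0,"ry":0,"rz":0,"dx":0,"dy":0,"dz":1,"gripper":-1},
    {"rx":0,"ry":0,"rz":0,"dx":0,"dy":0,"dz":0.7,"gripper":-1},
    {"rx":0,"ry":0,"rz":0,"dx":0,"dy":0,"dz":0,"gripper":-1},
    {"rx":0,"ry":0,"rz":0,"dx":0,"dy":0,"dz":0,"gripper":-1}
  ]
}}

```text
clock: 23.48
tcp_pos: [0.6148, 0.3573, 0.0448]
orientation: [3.14, 0.097, 0.0]
contact_force: [-2.8, -2.6, 5.6]
grip_width: 0.0615
gripper_force: 46.0
```

Contact (+5.6 N). I'll release and rise.

>>> {"op": "step_arm", "data": {
  "moves": [
    {"rx":0,"ry":0,"rz":0,"dx":0,"dy":0,"dz":0,"gripper":0.6},
    {"rx":0,"ry":0,"rz":0,"dx":0,"dy":0,"dz":0,"gripper":0.8},
    {"rx":0,"ry":0,"rz":0,"dx":0,"dy":0,"dz":0,"gripper":1},
    {"rx":0,"ry":0,"rz":0,"dx":0,"dy":0,"dz":0,"gripper":1},
    {"rx":0,"ry":0,"rz":0,"dx":0,"dy":0,"dz":-15,"gripper":1},
    {"rx":0,"ry":0,"rz":0,"dx":0,"dy":0,"dz":-45,"gripper":1},
    {"rx":0,"ry":0,"rz":0,"dx":0,"dy":0,"dz":-60,"gripper":1},
    {"rx":0,"ry":0,"rz":0,"dx":0,"dy":0,"dz":-55,"gripper":1},
    {"rx":0,"ry":0,"rz":0,"dx":0,"dy":0,"dz":0,"gripper":1}
  ]
}}

```text
clock: 24.6
tcp_pos: [0.6175, 0.3594, 0.2264]
orientation: [-3.134, -0.096, -0.016]
contact_force: [0.6, -1.0, -1.5]
grip_width: 0.085
gripper_force: 0.0
```

Run:
```python
from h import *
goto(429,337,215);print(r.get_obs()["joints"])
```

```text
shift [-189.6   10.8    9.4] tcp [617.5 359.4 226.4] yaw_y -86.5 tilt x,y [ 0.01  -0.006]
[-0.43005138  0.57554533 -0.27937935  1.46865879  0.16936644  1.10911136
 -2.24998469]
```

>>> {"op": "step_arm", "data": {
  "moves": [
    {"rx":0,"ry":0,"rz":0,"dx":-30,"dy":1,"dz":0,"gripper":1},
    {"rx":0,"ry":0,"rz":0,"dx":-45,"dy":2,"dz":0,"gripper":1},
    {"rx":0,"ry":0,"rz":0,"dx":-45,"dy":2,"dz":0,"gripper":1},
    {"rx":0,"ry":0,"rz":0,"dx":-45,"dy":3,"dz":0,"gripper":1},
    {"rx":0,"ry":0,"rz":0,"dx":-23,"dy":2,"dz":0,"gripper":1},
    {"rx":0,"ry":0,"rz":0,"dx":0,"dy":0,"dz":0,"gripper":1},
    {"rx":0,"ry":0,"rz":0,"dx":0,"dy":0,"dz":0,"gripper":1}
  ]
}}

```text
clock: 25.48
tcp_pos: [0.4288, 0.3357, 0.2189]
orientation: [-3.14, -0.096, -0.001]
contact_force: [0.3, -0.4, 0.1]
grip_width: 0.0855
gripper_force: 0.0
```

Run:
```python
from h import *
cam=r.camera_info("wrist");im=r.grab_frame("wrist");cv2.imwrite("pics/w8.png",im)
for q in ([.429,.337,.095],):
    u=cv2.projectPoints(np.array([q],float),cam["rvec"],cam["tvec"],cam["mtx"],None)[0].ravel();print(u)
hsv=cv2.cvtColor(im,cv2.COLOR_BGR2HSV)
for t in (20,30,40):
    c=region(im,u,t,1);print(c.min(0),c.max(0),rect(cam,c,.095))
goto(429,337,58)
```

```text
[252.05984165 192.18261828]
[217. 181.] [285. 222.] [420.3 338.5  54.3  28.4  83.7]
[216. 180.] [285. 223.] [420.1 338.8  55.   29.   82.4]
[216. 179.] [285. 225.] [418.1 339.   55.3  34.4  83.3]
shift [-1.000e-01 -1.200e+00  1.608e+02] tcp [429.  335.7 218.8] yaw_y -86.5 tilt x,y [ 0.001 -0.   ]
```

View pics/w8.png

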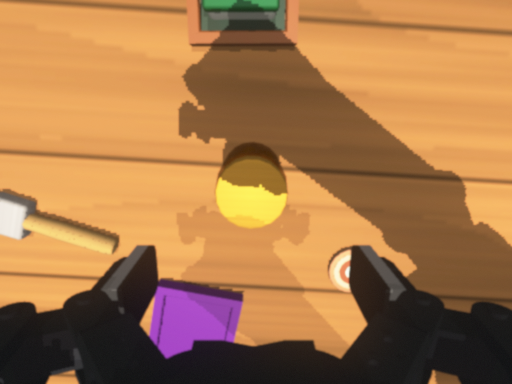

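The lid is centred at about (251,191) against a predicted (252,192). I'll descend and grip.

>>> {"op": "step_arm", "data": {
  "moves": [
    {"rx":0,"ry":0,"rz":0,"dx":0,"dy":-1.5,"dz":40,"gripper":1},
    {"rx":0,"ry":0,"rz":0,"dx":0,"dy":0,"dz":45,"gripper":1},
    {"rx":0,"ry":0,"rz":0,"dx":0,"dy":0,"dz":40,"gripper":1},
    {"rx":0,"ry":0,"rz":0,"dx":0,"dy":0,"dz":25,"gripper":1},
    {"rx":0,"ry":0,"rz":0,"dx":0,"dy":0,"dz":11,"gripper":1},
    {"rx":0,"ry":0,"rz":0,"dx":0,"dy":0,"dz":0,"gripper":-1},
    {"rx":0,"ry":0,"rz":0,"dx":0,"dy":0,"dz":0,"gripper":-1},
    {"rx":0,"ry":0,"rz":0,"dx":0,"dy":0,"dz":0,"gripper":-1},
    {"rx":0,"ry":0,"rz":0,"dx":0,"dy":0,"dz":0,"gripper":-1},
    {"rx":0,"ry":0,"rz":0,"dx":0,"dy":0,"dz":0,"gripper":-1},
    {"rx":0,"ry":0,"rz":0,"dx":0,"dy":0,"dz":0,"gripper":-1},
    {"rx":0,"ry":0,"rz":0,"dx":0,"dy":0,"dz":0,"gripper":-1}
  ],
  "grip_force": 60
}}

```text
clock: 27.02
tcp_pos: [0.4285, 0.3377, 0.0587]
orientation: [-3.139, -0.096, -0.003]
contact_force: [0.0, -0.6, 7.5]
grip_width: 0.0604
gripper_force: 64.7
```

>>> {"op": "step_arm", "data": {
  "moves": [
    {"rx":0,"ry":0,"rz":0,"dx":0,"dy":0,"dz":-15,"gripper":-1},
    {"rx":0,"ry":0,"rz":0,"dx":0,"dy":0,"dz":-30,"gripper":-1},
    {"rx":0,"ry":0,"rz":0,"dx":0,"dy":0,"dz":-45,"gripper":-1},
    {"rx":0,"ry":0,"rz":0,"dx":0,"dy":0,"dz":-45,"gripper":-1},
    {"rx":0,"ry":0,"rz":0,"dx":0,"dy":0,"dz":-25,"gripper":-1},
    {"rx":0,"ry":0,"rz":0,"dx":0,"dy":0,"dz":0,"gripper":-1}
  ]
}}

```text
clock: 27.78
tcp_pos: [0.4284, 0.338, 0.22]
orientation: [-3.137, -0.097, -0.005]
contact_force: [0.2, -0.5, -3.4]
grip_width: 0.0602
gripper_force: 64.4
```

Run:
```python
from h import *
goto(600,-353,218);o=r.get_obs();print(o["contact_force"],o["grip_width"],o["joints"])
```

```text
shift [1.288e+02 7.003e+02 6.000e-01] tcp [428.4 338.  220. ] yaw_y -86.5 tilt x,y [ 0.004 -0.003]
[ 0.21874397 -0.45452491 -3.42427601] 0.06019557178000689 [-0.49292196  0.32312457 -0.35241642  1.8850151   0.13570489  0.95206058
 -2.41622954]
```

>>> {"op": "step_arm", "data": {
  "moves": [
    {"rx":0,"ry":0,"rz":0,"dx":3,"dy":15,"dz":0,"gripper":-1},
    {"rx":0,"ry":0,"rz":0,"dx":5,"dy":30,"dz":0,"gripper":-1},
    {"rx":0,"ry":0,"rz":0,"dx":8,"dy":45,"dz":0,"gripper":-1},
    {"rx":0,"ry":0,"rz":0,"dx":8,"dy":45,"dz":0,"gripper":-1},
    {"rx":0,"ry":0,"rz":0,"dx":8,"dy":45,"dz":0,"gripper":-1},
    {"rx":0,"ry":0,"rz":0,"dx":8,"dy":45,"dz":0,"gripper":-1},
    {"rx":0,"ry":0,"rz":0,"dx":8,"dy":45,"dz":0,"gripper":-1},
    {"rx":0,"ry":0,"rz":0,"dx":9,"dy":45,"dz":0,"gripper":-1},
    {"rx":0,"ry":0,"rz":0,"dx":9,"dy":45,"dz":0,"gripper":-1},
    {"rx":0,"ry":0,"rz":0,"dx":9,"dy":45,"dz":0,"gripper":-1},
    {"rx":0,"ry":0,"rz":0,"dx":9,"dy":45,"dz":0,"gripper":-1},
    {"rx":0,"ry":0,"rz":0,"dx":8,"dy":45,"dz":0,"gripper":-1},
    {"rx":0,"ry":0,"rz":0,"dx":8,"dy":45,"dz":0,"gripper":-1},
    {"rx":0,"ry":0,"rz":0,"dx":8,"dy":45,"dz":0,"gripper":-1},
    {"rx":0,"ry":0,"rz":0,"dx":8,"dy":45,"dz":0,"gripper":-1},
    {"rx":0,"ry":0,"rz":0,"dx":5,"dy":30,"dz":0,"gripper":-1},
    {"rx":0,"ry":0,"rz":0,"dx":5,"dy":25,"dz":0,"gripper":-1},
    {"rx":0,"ry":0,"rz":0,"dx":3,"dy":15,"dz":0,"gripper":-1},
    {"rx":0,"ry":0,"rz":0,"dx":0,"dy":0,"dz":0,"gripper":-1},
    {"rx":0,"ry":0,"rz":0,"dx":0,"dy":0,"dz":0,"gripper":-1}
  ]
}}

```text
clock: 30.28
tcp_pos: [0.5994, -0.352, 0.2171]
orientation: [-3.139, -0.099, 0.001]
contact_force: [0.5, -0.1, -3.1]
grip_width: 0.0608
gripper_force: 64.4
```

Run:
```python
from h import *
goto(600,-353,110);o=r.get_obs();print(o["contact_force"],o["grip_width"])
```

```text
shift [  0.7   1.1 107.1] tcp [ 599.4 -352.   217.1] yaw_y -86.4 tilt x,y [-0.001 -0.001]
[ 0.51993401 -0.05595919 -3.12198846] 0.06075359958838587
```

>>> {"op": "step_arm", "data": {
  "moves": [
    {"rx":0,"ry":0,"rz":0,"dx":0.5,"dy":1,"dz":20,"gripper":-1},
    {"rx":0,"ry":0,"rz":0,"dx":0,"dy":0,"dz":35,"gripper":-1},
    {"rx":0,"ry":0,"rz":0,"dx":0,"dy":0,"dz":35,"gripper":-1},
    {"rx":0,"ry":0,"rz":0,"dx":0,"dy":0,"dz":20,"gripper":-1},
    {"rx":0,"ry":0,"rz":0,"dx":0,"dy":0,"dz":10,"gripper":-1},
    {"rx":0,"ry":0,"rz":0,"dx":0,"dy":0,"dz":0,"gripper":-1},
    {"rx":0,"ry":0,"rz":0,"dx":0,"dy":0,"dz":0,"gripper":-1}
  ]
}}

```text
clock: 31.15
tcp_pos: [0.601, -0.3549, 0.0991]
orientation: [3.139, 0.097, 0.003]
contact_force: [0.9, 0.0, -2.8]
grip_width: 0.0599
gripper_force: 64.4
```

Run:
```python
from h import *
goto(600,-353,68.7)
cam=r.camera_info("wrist");im=r.grab_frame("wrist");cv2.imwrite("pics/w9.png",im)
```

```text
shift [-1.  -2.  30.4] tcp [ 601.  -354.9   99.1] yaw_y -86.5 tilt x,y [0.002 0.001]
```

View pics/w9.png

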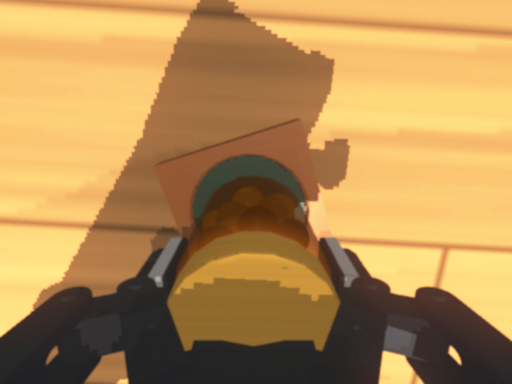

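The felt is centred at x≈249 and the jar at x≈254, which agrees with the computed 2 mm. I'll correct for that and lower.

>>> {"op": "step_arm", "data": {
  "moves": [
    {"rx":0,"ry":0,"rz":0,"dx":-1,"dy":-2,"dz":10,"gripper":-1},
    {"rx":0,"ry":0,"rz":0,"dx":0,"dy":0,"dz":12,"gripper":-1},
    {"rx":0,"ry":0,"rz":0,"dx":0,"dy":0,"dz":5,"gripper":-1},
    {"rx":0,"ry":0,"rz":0,"dx":0,"dy":0,"dz":2,"gripper":-1},
    {"rx":0,"ry":0,"rz":0,"dx":0,"dy":0,"dz":1,"gripper":-1},
    {"rx":0,"ry":0,"rz":0,"dx":0,"dy":0,"dz":0.7,"gripper":-1},
    {"rx":0,"ry":0,"rz":0,"dx":0,"dy":0,"dz":0,"gripper":-1},
    {"rx":0,"ry":0,"rz":0,"dx":0,"dy":0,"dz":0,"gripper":-1}
  ]
}}

```text
clock: 32.2
tcp_pos: [0.5984, -0.3521, 0.0689]
orientation: [-3.139, -0.096, 0.002]
contact_force: [-8.1, 4.2, 13.1]
grip_width: 0.0603
gripper_force: 66.0
```

>>> {"op": "step_arm", "data": {
  "moves": [
    {"rx":0,"ry":0,"rz":0,"dx":0,"dy":0,"dz":-0.4,"gripper":-1},
    {"rx":0,"ry":0,"rz":0,"dx":0,"dy":0,"dz":0,"gripper":0.6},
    {"rx":0,"ry":0,"rz":0,"dx":0,"dy":0,"dz":0,"gripper":0.8},
    {"rx":0,"ry":0,"rz":0,"dx":0,"dy":0,"dz":0,"gripper":1},
    {"rx":0,"ry":0,"rz":0,"dx":0,"dy":0,"dz":0,"gripper":1},
    {"rx":0,"ry":0,"rz":0,"dx":0,"dy":0,"dz":-15,"gripper":1},
    {"rx":0,"ry":0,"rz":0,"dx":0,"dy":0,"dz":-30,"gripper":1},
    {"rx":0,"ry":0,"rz":0,"dx":0,"dy":0,"dz":-50,"gripper":1},
    {"rx":0,"ry":0,"rz":0,"dx":0,"dy":0,"dz":-50,"gripper":1},
    {"rx":0,"ry":0,"rz":0,"dx":-40,"dy":20,"dz":0,"gripper":1},
    {"rx":0,"ry":0,"rz":0,"dx":-50,"dy":40,"dz":0,"gripper":1},
    {"rx":0,"ry":0,"rz":0,"dx":-40,"dy":40,"dz":0,"gripper":1},
    {"rx":0,"ry":0,"rz":0,"dx":0,"dy":40,"dz":0,"gripper":1},
    {"rx":0,"ry":0,"rz":0,"dx":0,"dy":0,"dz":0,"gripper":1},
    {"rx":0,"ry":0,"rz":0,"dx":0,"dy":0,"dz":0,"gripper":1}
  ]
}}

```text
clock: 34.08
tcp_pos: [0.4796, -0.4985, 0.213]
orientation: [-3.14, -0.098, -0.001]
contact_force: [-0.5, -0.2, -0.1]
grip_width: 0.0855
gripper_force: 0.0
```

Run:
```python
from h import *
im=r.grab_frame("top");cam=r.camera_info("top")
def pj(q): return cv2.projectPoints(np.array([q],float),cam["rvec"],cam["tvec"],cam["mtx"],None)[0].ravel()
big=cv2.resize(im,None,fx=4,fy=4,interpolation=cv2.INTER_CUBIC)
for n,q,t in(("jar",(.6,-.353,.105),30),("barrel",(.681,.106,.130),25),("bar",(.695,-.132,.034),50),("tin",(.6155,.358,.052),40)):
    u=pj(q)
    c=region(im,u,t);print(n,u.round(1),rect(cam,c,q[2]))
    cv2.drawMarker(big,tuple(int(v*4+2) for v in u),(255,0,255),cv2.MARKER_CROSS,16,2)
cr=big[290:630,380:1680];cv2.imwrite("pics/end.png",cv2.resize(cr,(800,209)))
a=np.hstack([big[500:700,1480:1680],big[340:580,1160:1360][:200],big[350:550,820:1020],big[440:640,460:660]])
cv2.imwrite("pics/end2.png",a)
```

```text
jar [405.3 133.5] [ 598.1 -353.    56.7   56.5   35.9]
barrel [226.5  98.6] [681.9 104.    8.    7.6   0.8]
bar [314.4 108. ] [ 707.7 -133.2   88.1   19.8   -1. ]
tin [135.4 132.7] [616.  358.3  89.8  59.3   2.5]
```

View pics/end2.png

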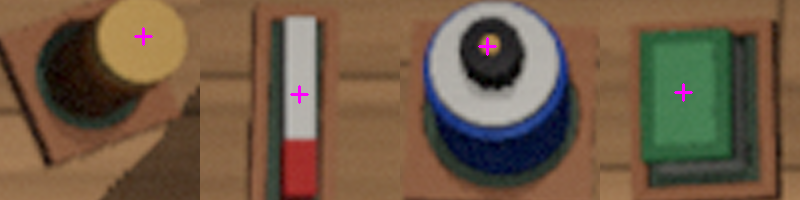

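All four sit in their recesses: jar, bar, barrel and tin are each within about 2–3 mm of centre. The gripper is clear, so I'll hand in.

```bash
python3 -c "
from bench import r
print(r.hand_in())"
```

```text
the job is handed in; nothing more can be done
None
```

I've handed the job in: the barrel, jar, bar and tin each sit in their own cedar holder, within about 2–3 mm of centre by the last top-camera check, and the arm stayed clear of the amethyst; the hand-in returned no verdict.

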